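Clamp and test a silver bar in the bench bar tester

ROBOT

A 6-joint arm with a two-finger parallel gripper is mounted at the origin on the work surface. World frame = base frame: x ahead of the robot, y to its left, z up, the work surface at z = 0. Lengths are in m, angles in rad, forces in N, time in s.
With the tool pointing down it reaches from about 0.3 to 0.875 m from the base axis. Payload 6.4 kg.
Tool frame: the origin (TCP) lies midway between the tips of the shut fingers; the grasp point (between the pads) lies 19 mm behind it; z points along the fingers, y is the line along which they close (so a half turn about z gives the same grasp; the last joint's range is limited). The gripper opens to 85 mm and grips with 20 to 120 N. Pads are 22 mm wide; open, the fingers measure 114 mm over their backs; the gripper's body (76 mm by 85 mm) begins 54 mm behind the grasp point. The pads swing forward as they close: fully open they stand 13 mm farther back than shut.
Start: joints at [-1.467, 0.181, 1.607, -0, 1.354, -0.206], TCP at [0.175, -0.548, 0.231] pointing down, gripper open.
Joint ranges: [-2.99, 2.99], [-0.89, 2.07], [0.3, 2.58], [-1.14, 4.28], [0, 2.63], [-3.12, 3.12]. Speed limits (rad/s): [2.57, 2.57, 3.01, 3.14, 3.14, 3.14].

INTERFACE

Orientations are given as a unit quaternion [w, x, y, z].
In Python, from bench import get_obs, camera, hand_in gives the robot as it stands.
- The arm moves only by the tool carry_out, never from a script. Its argument "plan" is a list that holds one entry, the list of rows, each a list of 7 numbers: the shift along the world's x, y, z in m, then the turn, a rotation vector about the world's x, y, z in rad, then the opening, from 0 (shut) to 1 (fully open). In form: [[[x, y, z, rx, ry, rz, hand], ...]]. A call has exactly 5 rows; each row is the pose to reach, as a shift and turn from the pose commanded when the call began; what a row does not reach only later rows make up. A row lasts 1/12 s, in which the tool goes at most 41.7 mm and 7.16 degrees, less where a joint would pass 70% of its speed; a pose out of reach is approached as far as the arm can. A call with a gripper value outside its range is refused whole. The fingers move at their own pace and stop on an object; the grip force is fixed at half the most. Time passes only in rows, so rows that repeat a pose let the fingers close, or fill a call up. It gives the time, the measured TCP pose, the force, the opening and the grip force at its end, in the units of the state.
- get_obs(): the state, without advancing time (a new reading comes with each control period).
- camera(name): name is "scene" or "top" or "wrist"; returns a dict with "pixels" (480x640x3 uint8, red, green, blue), "z_map" (480x640 float32, m along the optical axis (not along the pixel's ray), 0 where there is no reading), "camera_matrix" (3x3 intrinsics, pixels), "k1" (the pictures are not rectified: a ray, as slopes to the right and down, at radius r is drawn at 1 + k1 r^2 times it, then the intrinsics apply), "cam_to_world" (4x4, takes a point from camera to world coordinates). Camera axes: x right, y up, looking along -z (the intrinsics and any distortion apply to the point x, -y, -z); pixel columns grow to the right and rows downward; lengths in m; the calibration is good to about 2 mm. A picture is of the moment at which its call begins.
- hand_in(): hands the job in; it is judged then, once.
The state is a dict: "time_s": time; "q": joint angles; "dq": joint speeds; "joint_efforts": joint torques, N m; "eef_pos": TCP position; "eef_rot": TCP orientation; "wrist_force": force on the tool from outside, world axes, zero at the start; "torque": the same for the moment, N m; "opening": opening from 0.0 (shut) to 1.0 (fully open); "grasp_force": force on a finger pad.
Only numpy, scipy, OpenCV 4.12 (cv2) and the standard library are available. Lean on these libraries where they do the work, as an engineer would, in place of code of your own. Each camera call takes 0.05 s, during which the arm holds its last target. There are 200 camera calls.

TASK

Test the silver bar: set it down gently (do not drop it) flat in the tester's bed, lengthwise between the guides, and let go of it. Then turn the red clamp knob clockwise until it clicks over and stays, and only then push the yellow plunger fully down and let it spring back up. Leave the copper bar, the flux jar and the charcoal block where they are.

Things in the scene. Friction and masses are not known exactly. Their poses are not given: they have to be found in the camera images.
- silver_bar: Bright silver bar, 100 x 32 x 20 mm, about 0.65 kg, lying loose on the bench. Origin at the centre of its underside, x along its length, z up.
- copper_bar: Copper-coloured bar of the same 100 x 32 x 20 mm, a bystander lying parallel-ish beside the silver one, about 110 mm away; either may be the nearer to the tester. Origin at the centre of its underside, x along its length.
- flux_jar: Jar with a white lid, 56 mm diameter, 75 mm tall, standing on the bench, a bystander. Origin at the centre of its underside.
- charcoal_block: Black soldering block, 60 x 100 x 30 mm, lying on the bench, a bystander. Origin at the centre of its underside.
- tester: Grey bar tester fixed to the bench, 170 mm (x) by 360 mm (y), flat deck 40 mm high; place and yaw vary between runs. Origin: centre of its underside. On the deck along y: yellow plunger (x -20, y -145 mm), red knob (y -45), brass jaw (56 wide, 22 thick, 21 high), bed (middle y +98), dark end stop (60 wide, 22 high, face at y +155).
- bed (a point): Deck point at the middle of the open bed, where the bar's origin goes; bar's length along this y, either way round. 113 mm between jaw (-y) and stop (+y), up to 3 mm less at the start. Two pairs of 15 mm high guides 41 mm either side along y, each 14 mm long: channel 38 mm wide at the deck, 48 at the top, sides open between. Turning the knob moves the jaw 12 mm and the bar about 6 mm to +y.
- knob_grip (a point): Centre of the red T-handle of the clamp knob, on its upright axis, 85 mm above the bench. The handle is a bar 86 mm long, 18 mm thick, 26 mm high (72 to 98 mm above the bench); this point's x axis runs along it and turns with it, z up. Grip across its 18 mm thickness, or push its ends.
- clamp_knob (a joint): Turn of the clamp knob, rad, growing clockwise seen from above. Starts between 0 and 0.25, turns easily at first, then resists (up to 0.25 N m) until the click at 0.8, after which it snaps over and stays beyond 1.0; hard stop at 1.25. A small sprung steel roller on the knob's +x side (of the tester) is the detent.
- plunger_top (a point): Centre of the top of the yellow mushroom plunger (cap 44 mm diameter), 85 mm above the bench when up; it moves straight down with the plunger.
- plunger (a joint): Travel of the plunger, m: 0 up, 0.015 fully down on its stop. Sprung: 4 N to start, 11.5 N at the bottom.
Not all that is in view belongs to the job. Of the things that look like the silver_bar, the middle-sized one is meant.

How it is judged:
On the way, in this order (a step that is already met when the one before it is completed fails the run):
1. the silver bar lies flat in the bed between the guides, released (x of silver_bar in the frame of bed between -0.006 and 0.006 m and y of silver_bar in the frame of bed between -0.012 and 0.012 m and z of silver_bar in the frame of bed below 0.004 m and angle between the x axis of silver_bar and the y axis of bed, either way round below 0.12 rad and angle between silver_bar's own z axis and vertical below 0.06 rad and contact force between silver_bar and the fingers below 0.1 N and linear speed of silver_bar below 0.03 m/s), for 0.2 s.
2. the clamp knob has clicked over (value of joint clamp_knob above 1 rad), for 0.1 s.
3. the plunger is pushed fully down (at least 13 of 15 mm) (value of joint plunger above 0.013 m).
At the end, for the whole second after the job is handed in: Silver bar at rest, released, flat in the bed: within 6 mm of its centre line, 1 to 12 mm past the bed point towards the stop, under 4 mm off the deck, within 0.12 rad of its direction. Knob above 1.0 rad, plunger up within 2 mm, each bystander within 30 mm of its start (x of silver_bar in the frame of bed between -0.006 and 0.006 m and y of silver_bar in the frame of bed between 0.001 and 0.012 m and z of silver_bar in the frame of bed below 0.004 m and angle between the x axis of silver_bar and the y axis of bed, either way round below 0.12 rad and angle between silver_bar's own z axis and vertical below 0.06 rad and contact force between silver_bar and the fingers below 0.1 N and linear speed of silver_bar below 0.03 m/s and value of joint clamp_knob above 1 rad and value of joint plunger below 0.002 m and distance of each of copper_bar, flux_jar, charcoal_block from where it was at the start of the episode below 0.03 m); the robot touches nothing.
It fails at once if the plunger is pushed (over 5 mm) before the knob has clicked over (value of joint plunger above 0.005 m and value of joint clamp_knob below 1 rad).
It fails at once if the silver bar is dropped (falls faster than 0.5 m/s while not held) (linear speed of silver_bar above 0.5 m/s and contact force between silver_bar and the fingers below 0.01 N).
It fails at once if the copper bar is shifted by more than 30 mm (distance of copper_bar from where it was at the start of the episode above 0.03 m).
It fails at once if the flux jar is shifted by more than 30 mm (distance of flux_jar from where it was at the start of the episode above 0.03 m).
It fails at once if the charcoal block is shifted by more than 30 mm (distance of charcoal_block from where it was at the start of the episode above 0.03 m).
It also fails if it takes over 54 s, if anything falls off the work surface, if the arm or the gripper's body presses on something with over 40 N, if the wrist force passes 120 N, or if a joint passes its speed limit or range.

## Working session

There is one attempt and no reset: what is moved stays moved. The work goes in short steps, Python scripts to look and compute and a tool call to move; the robot and the scene stay as the last step left them, time stands still between calls to the robot, and variables do not carry over. Pictures are saved under pics/ and viewed, at most 10 in all, crops included, and the job is handed in when it is done.

Besides the shell and the picture viewer there is one more tool, called after "Emit:" by a JSON object that holds its "name" and its "arguments", one argument or row to a line. carry_out: Moves the arm, as the interface text tells. Its arguments: {"type":"object","properties":{"plan":{"type":"array","items":{"type":"array","items":{"type":"array","items":{"type":"number"}}}}},"required":["plan"]}

```bash
mkdir -p pics; cat > h.py <<'E'
import numpy as np, cv2
from bench import get_obs, camera
def cloud(c):
    K=c["camera_matrix"];h,w=c["z_map"].shape
    u,v=np.meshgrid(np.arange(w),np.arange(h))
    x=(u-K[0,2])/K[0,0];y=(v-K[1,2])/K[1,1]
    xd,yd=x.copy(),y.copy()
    for _ in range(8):
        s=1+c["k1"]*(x*x+y*y);x=xd/s;y=yd/s
    z=c["z_map"];P=np.stack([x*z,-y*z,-z,np.ones_like(z)],-1)
    return (P@c["cam_to_world"].T)[...,:3]
def save(c,n):cv2.imwrite("pics/"+n,c["pixels"][...,::-1])
E
python3 - <<'E'
from h import *
o=get_obs();print(o)
for n in("top","scene"):
    c=camera(n);save(c,n+"0.png");np.savez(n+"0.npz",**c);print(n,c["k1"],c["cam_to_world"].round(3).tolist(),c["camera_matrix"].tolist())
E
```

```text
{'time_s': 0.0, 'q': array([-1.46728146e+00,  1.81575288e-01,  1.60797927e+00, -2.43469076e-05,
        1.35379141e+00, -2.06267416e-01]), 'dq': array([ 0.0002835 , -0.00022669,  0.00025992,  0.0013483 ,  0.00165763,
       -0.00060207]), 'joint_efforts': array([-1.59806506e-03, -4.44873512e+01, -3.51339304e+01, -1.64159628e-04,
        9.08099755e-03, -3.45311457e-05]), 'eef_pos': array([ 0.17525965, -0.54707275,  0.23037878]), 'eef_rot': array([-8.76113730e-04,  9.88027544e-01,  1.54275088e-01,  3.31497553e-05]), 'wrist_force': array([-0.19087126, -0.20953918,  0.03484043]), 'torque': array([ 0.04850611, -0.01345982,  0.01318624]), 'grasp_force': 0.0, 'opening': 0.9977932716529259}
top -0.06046658795173663 [[0.022, 0.987, -0.161, 0.452], [-1.0, 0.025, 0.014, 0.133], [0.018, 0.161, 0.987, 0.998], [0.0, 0.0, 0.0, 1.0]] [[449.75495788107975, 0.0, 317.0741236397591], [0.0, 449.75495788107975, 233.32744731214254], [0.0, 0.0, 1.0]]
scene 0.016129912039964965 [[-0.233, -0.766, 0.599, 1.323], [0.972, -0.18, 0.148, 0.288], [-0.006, 0.617, 0.787, 1.003], [0.0, 0.0, 0.0, 1.0]] [[489.8082466820362, 0.0, 322.1511401759849], [0.0, 489.8082466820362, 236.96389649603705], [0.0, 0.0, 1.0]]
```

View pics/top0.png

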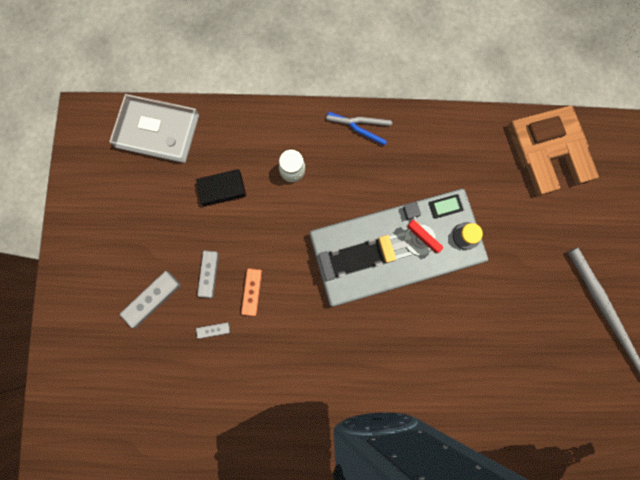

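View pics/scene0.png

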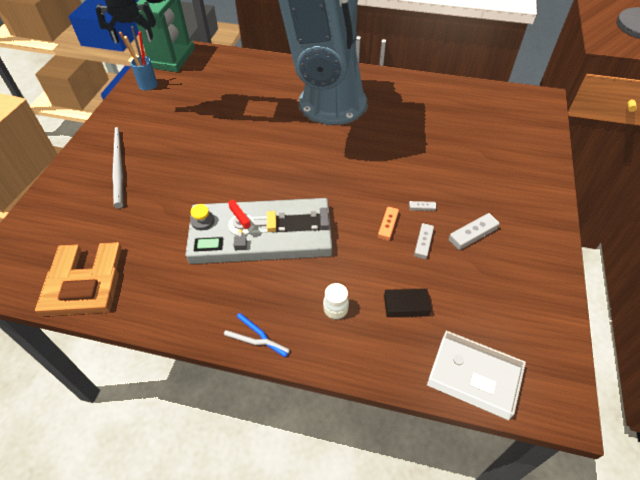

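Top view candidates for the silver bar: large (150,299), middle (207,274), small (213,330). The copper bar is at (251,292). I choose the middle one at (207,274), which lies parallel to the copper bar. The tester has its knob at (426,236), plunger at (470,235), jaw at (387,248) and stop at (325,265). Next I measure and check with a close crop.

```bash
python3 - <<'E'
from h import *
for n in("top","scene"):
    c=dict(np.load(n+"0.npz"));P=cloud(c);px=c["pixels"];hsv=cv2.cvtColor(px,cv2.COLOR_RGB2HSV).astype(int)
    H,S,V=hsv[...,0],hsv[...,1],hsv[...,2];Z=P[...,2]
    def comps(m,name,mina=25):
        k,l,st,ce=cv2.connectedComponentsWithStats(m.astype(np.uint8))
        for i in range(1,k):
            if st[i,4]<mina:continue
            Q=P[l==i];r=cv2.minAreaRect((Q[:,:2]*1000).astype(np.float32))
            print(n,name,ce[i].round(0),st[i,4],"med",np.median(Q,0).round(4),"rect",np.round(r[0],1),np.round(r[1],1),round(r[2],1),"zmax",np.percentile(Q[:,2],95).round(4))
    inb=(P[...,0]>.25)&(P[...,0]<.85)&(P[...,1]<.62)&(P[...,1]>-.35)
    comps(inb&(Z>.012)&(Z<.026)&(S<60)&(V>90),"silver",100)
    comps(inb&(Z>.012)&(Z<.026)&(H<15)&(S>120)&(V>170),"copper",100)
    comps(inb&(Z>.065)&((H<8)|(H>172))&(S>150),"red")
    comps(inb&(Z>.075)&(H>20)&(H<35)&(S>150),"yellow")
    comps(inb&(Z>.035)&(Z<.075)&(H>15)&(H<35)&(S>110),"jaw")
    comps(inb&(Z>.032)&(Z<.046),"deck",500)
    comps(inb&(Z>.05)&(Z<.07)&(V<90),"stop",20)
c=dict(np.load("top0.npz"));p=c["pixels"]
a=cv2.resize(p[230:350,110:270],None,fx=5,fy=5,interpolation=2)[:,:,::-1]
b=cv2.resize(p[180:312,300:500],None,fx=4,fy=4,interpolation=2)[:,:,::-1]
cv2.imwrite("pics/cropA.png",a);cv2.imwrite("pics/cropB.png",b)
E
```

```text
top silver [176. 149.] 124 med [0.7879 0.4271 0.0197] rect [795.3 449.7] [ 55.8 117.1] 29.6 zmax 0.0257
top silver [207. 274.] 691 med [0.5164 0.3555 0.0196] rect [516.9 356.6] [ 33.6 100.2] 85.7 zmax 0.0224
top silver [158. 299.] 203 med [0.46   0.451  0.0237] rect [457.8 476.5] [ 41.  135.3] 46.0 zmax 0.0258
top silver [212. 330.] 302 med [0.3972 0.3397 0.0143] rect [397.2 339.4] [22.5 70. ] 12.1 zmax 0.0172
top copper [251. 292.] 643 med [0.4799 0.2582 0.0199] rect [480.5 258.6] [32.2 99.3] 85.3 zmax 0.0228
top red [424. 236.] 377 med [ 0.5993 -0.0982  0.0976] rect [548.8  14.1] [ 79.6 296.1] 24.1 zmax 0.1006
top yellow [471. 233.] 252 med [ 0.61   -0.199   0.0852] rect [527.2 -48.9] [ 41.5 391.3] 28.5 zmax 0.0883
top jaw [386. 248.] 297 med [ 0.5763 -0.0264  0.0611] rect [577.7 -30.1] [55.4 27.6] 16.5 zmax 0.064
top deck [392. 250.] 9849 med [ 0.5723 -0.0322  0.0403] rect [586.3 -58.9] [171.1 358.1] 17.3 zmax 0.0438
top stop [406. 213.] 31 med [ 0.6542 -0.0692  0.0569] rect [655.  -69.3] [28.3  6.3] 29.2 zmax 0.0616
top stop [459. 238.] 167 med [ 0.6021 -0.1853  0.054 ] rect [ 60
[... 504 characters left out ...]
8 0.5221 0.0197] rect [797.  513.9] [166.2  36.1] 65.9 zmax 0.0252
scene red [239. 214.] 249 med [ 0.6075 -0.0982  0.0957] rect [ 602.2 -101.5] [87.9 16.9] 46.8 zmax 0.0998
scene yellow [199. 211.] 202 med [ 0.615  -0.2017  0.0842] rect [ 613.5 -202.3] [42.  40.5] 60.6 zmax 0.0871
scene jaw [272. 221.] 186 med [ 0.586  -0.0253  0.0596] rect [580.  -29.8] [56.4 25.7] 17.2 zmax 0.0631
scene deck [264. 228.] 5571 med [ 0.6017 -0.0329  0.0395] rect [588.1 -58.9] [175.  362.2] 16.6 zmax 0.044
scene stop [208. 219.] 82 med [ 0.6129 -0.1855  0.0536] rect [ 614. -186.] [31.  36.4] 61.9 zmax 0.0567
scene stop [242. 246.] 27 med [ 0.6732 -0.0738  0.0531] rect [672.6 -74.8] [13.3 30.2] 42.7 zmax 0.0585
```

View pics/cropA.png

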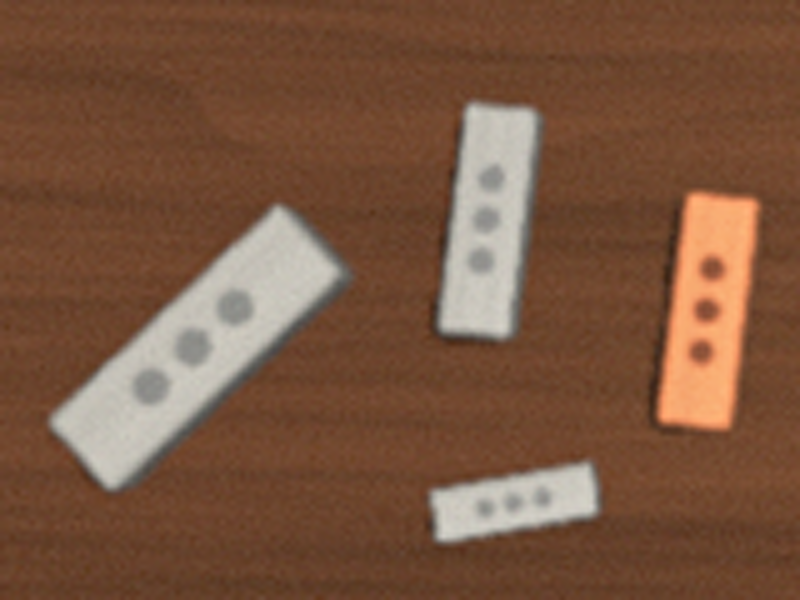

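View pics/cropB.png

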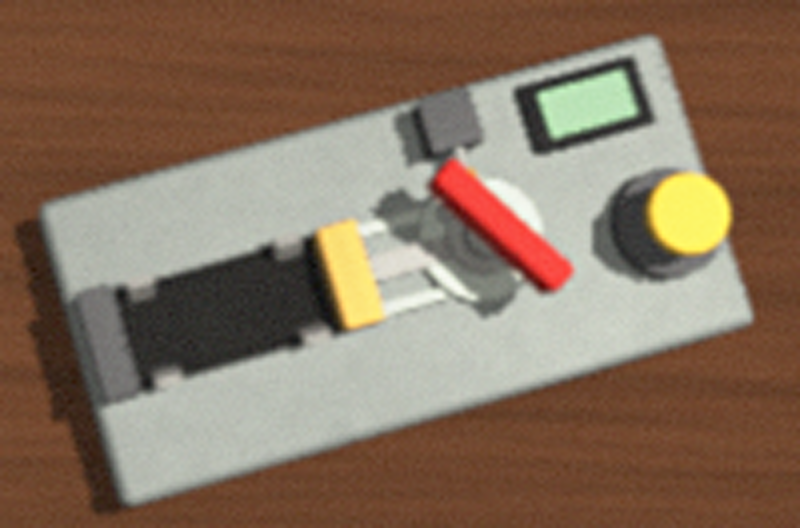

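The crop confirms it: the middle bar (100 x 33 mm, dots at crop (486,218)) is the target. It sits at about (0.518, 0.357), long axis at about -4.3°. Tester yaw is about 17°, with the bed near (0.558, 0.035). I move over to the bar now, turning the tool +158° on the way.

Emit:
{"name": "carry_out", "arguments": {
  "plan": [
    [[0.014,0.036,0,0,0,0.11,1],[0.028,0.072,0,0,0,0.22,1],[0.042,0.108,0,0,0,0.33,1],[0.056,0.144,0,0,0,0.44,1],[0.07,0.18,0,0,0,0.55,1]]
  ]
}}

```text
time_s: 0.52
eef_pos: [0.2454, -0.3656, 0.2307]
eef_rot: [-0.001, 0.908, 0.419, 0.0]
wrist_force: [0.6, 0.1, 0.5]
opening: 0.999
grasp_force: 0.0
```

Emit:
{"name": "carry_out", "arguments": {
  "plan": [
    [[0.014,0.036,0,0,0,0.11,1],[0.028,0.072,0,0,0,0.22,1],[0.042,0.108,0,0,0,0.33,1],[0.056,0.144,0,0,0,0.44,1],[0.07,0.18,0,0,0,0.55,1]]
  ]
}}

```text
time_s: 0.93
eef_pos: [0.3153, -0.1857, 0.2311]
eef_rot: [0.0, 0.76, 0.65, 0.0]
wrist_force: [0.3, -0.9, 0.2]
opening: 0.998
grasp_force: 0.0
```

Emit:
{"name": "carry_out", "arguments": {
  "plan": [
    [[0.014,0.036,0,0,0,0.11,1],[0.028,0.072,0,0,0,0.22,1],[0.042,0.108,0,0,0,0.33,1],[0.056,0.144,0,0,0,0.44,1],[0.07,0.18,0,0,0,0.55,1]]
  ]
}}

```text
time_s: 1.35
eef_pos: [0.3854, -0.0056, 0.2313]
eef_rot: [0.0, 0.555, 0.832, 0.0]
wrist_force: [1.1, 0.4, 0.6]
opening: 1.0
grasp_force: 0.0
```

Emit:
{"name": "carry_out", "arguments": {
  "plan": [
    [[0.014,0.036,0,0,0,0.11,1],[0.028,0.072,0,0,0,0.22,1],[0.042,0.108,0,0,0,0.33,1],[0.056,0.144,0,0,0,0.44,1],[0.07,0.18,0,0,0,0.55,1]]
  ]
}}

```text
time_s: 1.77
eef_pos: [0.4553, 0.1746, 0.231]
eef_rot: [-0.0, 0.308, 0.951, -0.0]
wrist_force: [1.4, -0.9, 0.3]
opening: 1.0
grasp_force: 0.0
```

Emit:
{"name": "carry_out", "arguments": {
  "plan": [
    [[0.014,0.036,0,0,0,0.11,1],[0.028,0.072,0,0,0,0.22,1],[0.042,0.108,0,0,0,0.33,1],[0.056,0.144,0,0,0,0.44,1],[0.063,0.184,0,0,0,0.555,1]]
  ]
}}

```text
time_s: 2.18
eef_pos: [0.5192, 0.3577, 0.2305]
eef_rot: [-0.0, 0.036, 0.999, -0.0]
wrist_force: [0.4, -1.9, -0.0]
opening: 0.997
grasp_force: 0.0
```

```bash
python3 - <<'E'
from h import *
c=camera("wrist");save(c,"w1.png");P=cloud(c);px=c["pixels"];hsv=cv2.cvtColor(px,cv2.COLOR_RGB2HSV).astype(int)
m=(P[...,2]>.012)&(P[...,2]<.026)&(hsv[...,1]<60)&(hsv[...,2]>90)&(c["z_map"]>0)
k,l,st,ce=cv2.connectedComponentsWithStats(m.astype(np.uint8))
for i in range(1,k):
    if st[i,4]<300:continue
    Q=P[l==i];r=cv2.minAreaRect((Q[:,:2]*1000).astype(np.float32));print(ce[i],st[i],np.round(r[0],1),np.round(r[1],1),r[2],np.median(Q[:,2]))
print(c["cam_to_world"].round(3).tolist(),get_obs()["q"].round(3))
E
```

```text
[283.20937624  47.94159714] [ 238   22   91   53 2517] [397.7 340.4] [22.2 69.4] 11.709248542785645 0.013645770600579477
[444.03298471 103.07884151] [ 386   34  123  159 1243] [450.5 463.1] [ 35.  136.9] 59.55229568481445 0.023683781726222597
[316.17031399 195.44338725] [ 298  139   38  115 4204] [518.5 357.7] [31.4 99.4] 85.95704650878906 0.019531453580038077
[421.14119601 440.20265781] [394 431  61  32 602] [784.9 446.3] [34.7 71.1] 24.393449783325195 0.01881778946807175
[[0.072, -0.949, -0.306, 0.441], [0.997, 0.068, 0.023, 0.364], [-0.001, -0.307, 0.952, 0.373], [0.0, 0.0, 0.0, 1.0]] [ 0.423  0.309  1.453  0.004  1.378 -1.087]
```

View pics/w1.png

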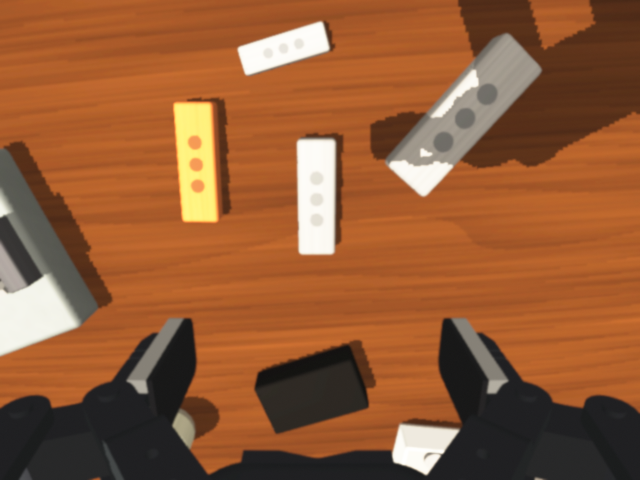

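The wrist view shows the middle bar at (316,195), measured at (0.5185, 0.3577) and aligned with the tool. Descending to grasp.

Emit:
{"name": "carry_out", "arguments": {
  "plan": [
    [[-0.001,0,-0.036,0,0,0,1],[-0.001,0,-0.072,0,0,0,1],[-0.001,0,-0.108,0,0,0,1],[-0.001,0,-0.144,0,0,0,1],[-0.001,0,-0.18,0,0,0,1]]
  ]
}}

```text
time_s: 2.65
eef_pos: [0.5167, 0.3562, 0.0493]
eef_rot: [-0.0, 0.038, 0.999, -0.0]
wrist_force: [1.8, -0.4, -0.1]
opening: 0.996
grasp_force: 0.0
```

Emit:
{"name": "carry_out", "arguments": {
  "plan": [
    [[0,0,-0.016,0,0,0,1],[0,0,-0.032,0,0,0,1],[0,0,-0.0465,0,0,0,1],[0,0,-0.0465,0,0,0,0.6],[0,0,-0.0465,0,0,0,0.3]]
  ]
}}

```text
time_s: 3.07
eef_pos: [0.5167, 0.3561, 0.004]
eef_rot: [-0.001, 0.038, 0.999, -0.0]
wrist_force: [0.0, -0.4, 0.8]
opening: 0.751
grasp_force: 0.0
```

Emit:
{"name": "carry_out", "arguments": {
  "plan": [
    [[0,0,0,0,0,0,0],[0,0,0,0,0,0,0],[0,0,0,0,0,0,0],[0,0,0,0,0,0,0],[0,0,0,0,0,0,0]]
  ]
}}

```text
time_s: 3.48
eef_pos: [0.5186, 0.3571, 0.0067]
eef_rot: [0.001, 0.038, 0.999, 0.001]
wrist_force: [-0.2, 0.9, 6.1]
opening: 0.354
grasp_force: 62.2
```

Emit:
{"name": "carry_out", "arguments": {
  "plan": [
    [[0,0,0.005,0,0,0,0],[0,0,0.015,0,0,0,0],[0,0,0.035,0,0,0,0],[0,0,0.06,0,0,0,0],[0,0,0.09,0,0,0,0]]
  ]
}}

```text
time_s: 3.9
eef_pos: [0.5148, 0.3551, 0.0932]
eef_rot: [-0.003, 0.038, 0.999, -0.001]
wrist_force: [-0.3, -0.5, -7.6]
opening: 0.353
grasp_force: 60.7
```

```bash
python3 - <<'E'
from h import *
o=get_obs();print(o["eef_pos"],o["wrist_force"],o["torque"],o["opening"],o["grasp_force"])
c=camera("wrist");save(c,"w2.png");P=cloud(c);px=c["pixels"];hsv=cv2.cvtColor(px,cv2.COLOR_RGB2HSV).astype(int)
m=(P[...,2]>.085)&(P[...,2]<.14)&(hsv[...,1]<60)&(hsv[...,2]>90)&(c["z_map"]>0)
k,l,st,ce=cv2.connectedComponentsWithStats(m.astype(np.uint8))
for i in range(1,k):
    if st[i,4]<300:continue
    Q=P[l==i];r=cv2.minAreaRect((Q[:,:2]*1000).astype(np.float32));A=np.c_[Q[:,:2],np.ones(len(Q))];print(ce[i],st[i],np.round(r[0],1),np.round(r[1],1),r[2],np.percentile(Q[:,2],[5,50,95]),np.linalg.lstsq(A,Q[:,2],rcond=None)[0])
E
```

```text
[0.51478235 0.35514256 0.09317381] [-0.26553611 -0.50094672 -7.64290568] [ 0.05866849 -0.06729359  0.00854993] 0.3531514980265099 60.65466284751892
[314.62297139 315.14120796] [  242   189   124   261 23908] [514.2 353.5] [ 38.  100.1] 86.08031463623047 [0.10433147 0.1060844  0.10735432] [-0.00206179 -0.09769992  0.14210386]
[378.56557377 332.66627635] [365 303  28  63 854] [507.3 375.9] [5.  5.4] 86.75879669189453 [0.10118766 0.11969429 0.1311305 ] [ 5.3428468  -0.60210504 -2.35867947]
```

View pics/w2.png

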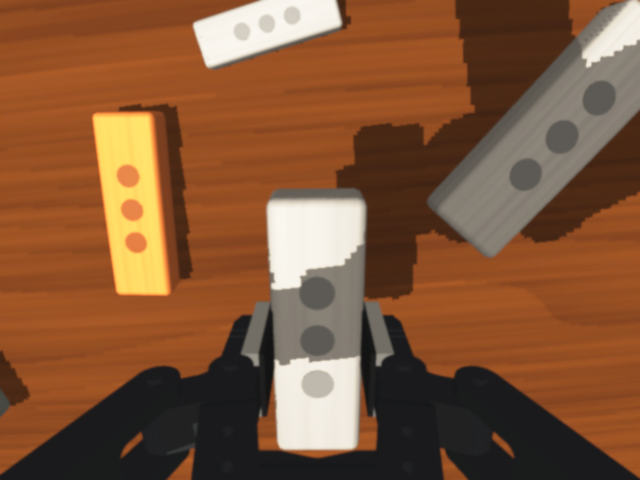

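The bar is held flat and centred, with its underside 7 mm below the TCP. I carry it past the bed to stand over the knob, so the wrist camera sees the bed.

Emit:
{"name": "carry_out", "arguments": {
  "plan": [
    [[0.006,-0.03,0.024,0,0,-0.08,0],[0.012,-0.06,0.048,0,0,-0.16,0],[0.018,-0.09,0.072,0,0,-0.24,0],[0.024,-0.12,0.096,0,0,-0.32,0],[0.028,-0.15,0.117,0,0,-0.4,0]]
  ]
}}

```text
time_s: 4.37
eef_pos: [0.5449, 0.2049, 0.2124]
eef_rot: [-0.0, 0.238, 0.971, -0.0]
wrist_force: [1.9, 0.5, -7.1]
opening: 0.354
grasp_force: 62.4
```

Emit:
{"name": "carry_out", "arguments": {
  "plan": [
    [[0.006,-0.031,0,0,0,-0.08,0],[0.012,-0.062,0,0,0,-0.16,0],[0.018,-0.093,0,0,0,-0.24,0],[0.024,-0.124,0,0,0,-0.32,0],[0.028,-0.155,0,0,0,-0.4,0]]
  ]
}}

```text
time_s: 4.78
eef_pos: [0.5726, 0.0498, 0.2107]
eef_rot: [-0.001, 0.426, 0.905, -0.0]
wrist_force: [0.7, 0.1, -8.2]
opening: 0.356
grasp_force: 62.4
```

Emit:
{"name": "carry_out", "arguments": {
  "plan": [
    [[0.006,-0.035,0,0,0,-0.1,0],[0.012,-0.07,0,0,0,-0.2,0],[0.018,-0.105,0,0,0,-0.3,0],[0.024,-0.14,0,0,0,-0.4,0],[0.028,-0.155,0,0,0,-0.4,0]]
  ]
}}

```text
time_s: 5.2
eef_pos: [0.6007, -0.1082, 0.2106]
eef_rot: [-0.0, 0.599, 0.801, -0.001]
wrist_force: [-0.2, -0.2, -8.5]
opening: 0.352
grasp_force: 62.3
```

```bash
python3 - <<'E'
from h import *
o=get_obs();print(o["eef_pos"],o["eef_rot"],o["wrist_force"],o["opening"],o["grasp_force"],o["q"])
c=camera("wrist");save(c,"w3.png");np.savez("w3.npz",**c)
P=cloud(c);hsv=cv2.cvtColor(c["pixels"],cv2.COLOR_RGB2HSV).astype(int);H,S,V=[hsv[...,i] for i in range(3)]
Z=P[...,2]
def comps(m,name,mina=150):
    k,l,st,ce=cv2.connectedComponentsWithStats(m.astype(np.uint8))
    for i in range(1,k):
        if st[i,4]<mina:continue
        Q=P[l==i];r=cv2.minAreaRect((Q[:,:2]*1000).astype(np.float32));print(name,ce[i].round(),st[i,4],np.round(r[0],1),np.round(r[1],1),round(r[2],2),np.median(Q[:,2]).round(4))
ok=c["z_map"]>0
comps(ok&(Z>.057)&(Z<.067),"z57-67");comps(ok&(Z>.048)&(Z<.057),"z48-57",60);comps(ok&(Z>.034)&(Z<.044),"deck")
E
```

```text
[ 0.60068328 -0.10821438  0.21063554] [-9.16665859e-05  5.99110948e-01  8.00665153e-01 -1.17304616e-03] [-0.17981853 -0.19456328 -8.47347207] 0.35247047505538126 62.33168363571167 [-0.37128477  0.27702791  1.53379031 -0.00227612  1.33157994 -0.65675935]
z57-67 [318.  97.] 2896 [578.1 -28.1] [55.7 21.9] 17.27 0.0606
z57-67 [324. 184.] 283 [598.2 -82.4] [34.3  5.7] 17.93 0.0582
z57-67 [407. 208.] 1903 [654.  -84.1] [46.3 29.2] 17.48 0.0614
z48-57 [357.  56.] 297 [595.3   4. ] [ 8.4 13.8] 17.43 0.0535
z48-57 [278.  57.] 298 [546.  -11.3] [ 8.6 13.8] 17.07 0.0537
z48-57 [318. 150.] 1431 [585.6 -63.6] [30.4 49.2] 22.31 0.0497
z48-57 [401. 189.] 135 [653.1 -71.5] [35.7 10.2] 39.21 0.0527
deck [305. 112.] 44786 [598.8 -94.7] [170.1 268.7] 17.21 0.0397
deck [400. 260.] 3275 [ 678.8 -150.8] [ 49.7 126.3] 17.36 0.0395
```

View pics/w3.png

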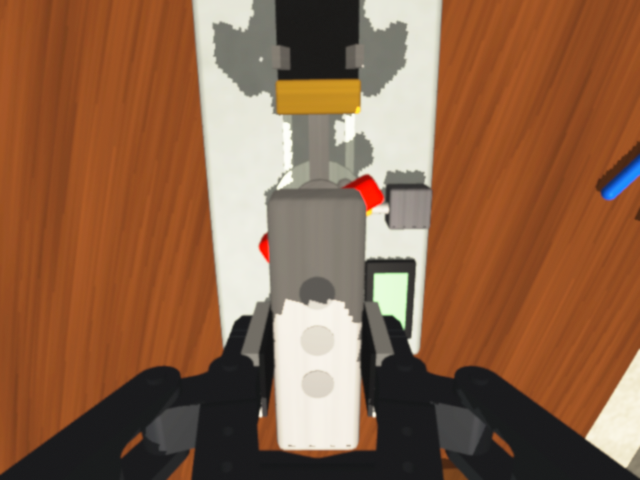

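The bed is clear in this view: near guides at (278,57) and (357,56), jaw at (318,97). That gives tester yaw 17.27° and bed (0.5585, 0.0355). Moving over the bed.

Emit:
{"name": "carry_out", "arguments": {
  "plan": [
    [[-0.0105,0.036,0,0,0,0.0155,0],[-0.021,0.072,-0.02,0,0,0.0155,0],[-0.0315,0.108,-0.05,0,0,0.0155,0],[-0.042,0.1437,-0.085,0,0,0.0155,0],[-0.042,0.1437,-0.11,0,0,0.0155,0]]
  ]
}}

```text
time_s: 5.67
eef_pos: [0.5581, 0.0442, 0.1017]
eef_rot: [-0.0, 0.588, 0.809, 0.001]
wrist_force: [1.0, 0.9, -7.9]
opening: 0.352
grasp_force: 62.4
```

Emit:
{"name": "carry_out", "arguments": {
  "plan": [
    [[0,0,0,0,0,0,0],[0,0,0,0,0,0,0],[0,0,0,0,0,0,0],[0,0,0,0,0,0,0],[0,0,0,0,0,0,0]]
  ]
}}

```text
time_s: 6.08
eef_pos: [0.5614, 0.0389, 0.1041]
eef_rot: [0.002, 0.59, 0.807, 0.001]
wrist_force: [0.6, -0.8, -6.9]
opening: 0.354
grasp_force: 63.2
```

```bash
python3 - <<'E'
from h import *
o=get_obs();print(o["eef_pos"],o["eef_rot"],o["wrist_force"])
for n in("top","scene","wrist"):
    c=camera(n);save(c,n+"4.png");P=cloud(c);hsv=cv2.cvtColor(c["pixels"],cv2.COLOR_RGB2HSV).astype(int)
    Z=P[...,2];m=(Z>.103)&(Z<.122)&(hsv[...,1]<60)&(hsv[...,2]>60)&(np.hypot(P[...,0]-.5585,P[...,1]-.0355)<.065)
    Q=P[m]
    if len(Q)>50:
        r=cv2.minAreaRect((Q[:,:2]*1000).astype(np.float32));print(n,len(Q),np.round(r[0],1),np.round(r[1],1),round(r[2],2),np.median(Q[:,2]))
        th=np.radians(17.27);D=Q[:,:2]-[.5585,.0355];print(" along y",np.percentile(D@[-np.sin(th),np.cos(th)],[1,99]).round(4)," across",np.percentile(D@[np.cos(th),np.sin(th)],[1,99]).round(4))
E
```

```text
[0.56144661 0.03890485 0.10412771] [0.00203157 0.59007573 0.80734475 0.00098223] [ 0.59768783 -0.77792579 -6.87444147]
scene 405 [567.8  41.8] [43.1 98.1] 15.99 0.11579659609254123
 along y [-0.0452  0.0517]  across [-0.0109  0.0306]
wrist 23989 [559.5  40.6] [ 56.1 103.1] 3.88 0.11626486928283883
 along y [-0.0431  0.054 ]  across [-0.0147  0.0221]
```

```bash
cat > avg.py <<'E'
from h import *
th=np.radians(17.27);ax=np.array([np.cos(th),np.sin(th)]);ay=np.array([-np.sin(th),np.cos(th)]);bed=np.array([.5585,.0355])
def avg(n=10):
    L=[];Y=[]
    for _ in range(n):
        c=camera("wrist");o=get_obs();L.append(o["eef_pos"]);q=o["eef_rot"];Y.append(np.degrees(2*np.arctan2(q[2],q[1])))
    L=np.array(L);return L.mean(0),L.std(0),np.mean(Y),np.std(Y),c
E
python3 - <<'E'
from avg import *
p,s,y,sy,c=avg();print(p.round(4),s.round(4),y,sy)
P=cloud(c);hsv=cv2.cvtColor(c["pixels"],cv2.COLOR_RGB2HSV);Z=P[...,2]
D=P[...,:2]-bed;a=D@ax;b=D@ay
m=(abs(Z-.1163)<.004)&(abs(a)<.04)&(abs(b)<.065)&(hsv[...,1]<70)
for lo in np.arange(.015,.06,.005):
    k=m&(b>lo)&(b<lo+.005)
    if k.sum()>20:print(lo.round(3),k.sum(),np.percentile(a[k],[2,98]).round(4),np.median(Z[k]).round(4))
k=m&(abs(a)<.012);print(np.percentile(b[k],[.5,99.5]))
E
```

```text
[0.5595 0.0399 0.102 ] [0.0003 0.0002 0.0003] 107.71859991629779 0.01650861500578836
0.015 1622 [-0.018   0.0233] 0.1147
0.02 1253 [-0.0122  0.0172] 0.1147
0.025 1295 [-0.0124  0.0171] 0.1146
0.03 1340 [-0.0125  0.0171] 0.1146
0.035 1379 [-0.0124  0.0171] 0.1146
0.04 1436 [-0.0126  0.0169] 0.1146
0.045 1474 [-0.0126  0.0169] 0.1146
0.05 1583 [-0.0124  0.0166] 0.1143
0.055 51 [-0.01    0.0152] 0.1129
[-0.04284653  0.0547961 ]
```

Emit:
{"name": "carry_out", "arguments": {
  "plan": [
    [[-0.0006,-0.0059,0,0,0,-0.004,0],[-0.0006,-0.0059,-0.01,0,0,-0.004,0],[-0.0006,-0.0059,-0.02,0,0,-0.004,0],[-0.0006,-0.0059,-0.028,0,0,-0.004,0],[-0.0006,-0.0059,-0.03,0,0,-0.004,0]]
  ]
}}

```text
time_s: 7.15
eef_pos: [0.5568, 0.0344, 0.069]
eef_rot: [-0.002, 0.591, 0.806, -0.001]
wrist_force: [-0.3, -0.1, -6.9]
opening: 0.356
grasp_force: 63.1
```

```bash
python3 - <<'E'
from avg import *
p,s,y,sy,c=avg(6);print(p.round(4),s.round(4),y,get_obs()["wrist_force"])
P=cloud(c);hsv=cv2.cvtColor(c["pixels"],cv2.COLOR_RGB2HSV);Z=P[...,2]
D=P[...,:2]-bed;a=D@ax;b=D@ay
m=(abs(Z-.085)<.006)&(abs(a)<.04)&(abs(b)<.065)&(hsv[...,1]<70)
for lo in np.arange(.02,.05,.01):
    k=m&(b>lo)&(b<lo+.005)
    if k.sum()>20:print(lo.round(3),k.sum(),np.percentile(a[k],[2,98]).round(4),np.median(Z[k]).round(4))
k=m&(abs(a)<.012);print(np.percentile(b[k],[.5,99.5]))
k=m&(abs(a)<.012);print(np.polyfit(b[k],Z[k],1))
E
```

```text
[0.5583 0.0343 0.0711] [0.0008 0.0001 0.001 ] 107.50486143197524 [ 0.62654815 -0.03277682 -7.50634002]
0.02 1314 [-0.0144  0.0154] 0.085
0.03 1388 [-0.0146  0.0154] 0.0849
0.04 1508 [-0.0146  0.0153] 0.0849
[-0.04772129  0.04973824]
[-0.0030183   0.08493062]
```

Bar centred over the bed within 1 mm, so I lower it gently.

Emit:
{"name": "carry_out", "arguments": {
  "plan": [
    [[0,-0.001,-0.006,0,0,-0.003,0],[0,-0.001,-0.011,0,0,-0.003,0],[0,-0.001,-0.016,0,0,-0.003,0],[0,-0.001,-0.02,0,0,-0.003,0],[0,-0.001,-0.022,0,0,-0.003,0]]
  ]
}}

```text
time_s: 7.87
eef_pos: [0.558, 0.0332, 0.0487]
eef_rot: [-0.001, 0.593, 0.806, -0.0]
wrist_force: [-0.6, 0.1, -7.8]
opening: 0.355
grasp_force: 63.2
```

Emit:
{"name": "carry_out", "arguments": {
  "plan": [
    [[0,0,-0.0005,0,0,0,0],[0,0,-0.001,0,0,0,0],[0,0,-0.0015,0,0,0,0],[0,0,-0.002,0,0,0,0],[0,0,-0.0025,0,0,0,0]]
  ]
}}

```text
time_s: 8.28
eef_pos: [0.5589, 0.0331, 0.0475]
eef_rot: [0.0, 0.592, 0.806, 0.0]
wrist_force: [0.1, -0.1, -6.7]
opening: 0.354
grasp_force: 63.2
```

Barely in contact yet; a little more.

Emit:
{"name": "carry_out", "arguments": {
  "plan": [
    [[0,0,-0.0005,0,0,0,0],[0,0,-0.001,0,0,0,0],[0,0,-0.0015,0,0,0,0],[0,0,-0.0015,0,0,0,0],[0,0,-0.0015,0,0,0,0]]
  ]
}}

```text
time_s: 8.7
eef_pos: [0.5589, 0.0332, 0.0467]
eef_rot: [0.0, 0.592, 0.806, 0.0]
wrist_force: [-5.2, 1.1, 3.6]
opening: 0.353
grasp_force: 64.5
```

Emit:
{"name": "carry_out", "arguments": {
  "plan": [
    [[0,0,0,0,0,0,0.4],[0,0,0,0,0,0,0.45],[0,0,0,0,0,0,0.55],[0,0,0,0,0,0,0.65],[0,0,0,0,0,0,0.65]]
  ]
}}

```text
time_s: 9.12
eef_pos: [0.5592, 0.0331, 0.0461]
eef_rot: [0.0, 0.593, 0.806, 0.0]
wrist_force: [0.4, -0.6, 0.3]
opening: 0.652
grasp_force: 0.0
```

Emit:
{"name": "carry_out", "arguments": {
  "plan": [
    [[0,0,0.01,0,0,0,0.65],[0,0,0.03,0,0,0,0.65],[0,0,0.06,0,0,0,0.65],[0,0,0.09,0,0,0,0.65],[0,0,0.12,0,0,0,0.65]]
  ]
}}

```text
time_s: 9.53
eef_pos: [0.5585, 0.0332, 0.1677]
eef_rot: [0.0, 0.593, 0.806, 0.0]
wrist_force: [0.8, 0.2, -1.5]
opening: 0.657
grasp_force: 0.0
```

```bash
cat > see.py <<'E'
from avg import *
p,s,y,sy,c=avg(3);print("tcp",p.round(4),"yaw",round(y,2))
for n in("wrist","top","scene"):
    c=camera(n);P=cloud(c);hsv=cv2.cvtColor(c["pixels"],cv2.COLOR_RGB2HSV);Z=P[...,2]
    H,S,V=[hsv[...,i].astype(int) for i in range(3)]
    D=P[...,:2]-bed;a=D@ax;b=D@ay
    m=(Z>.053)&(Z<.066)&(abs(a)<.03)&(abs(b)<.056)&(S<70)&(V>70)
    if m.sum()>40:
        r=cv2.minAreaRect((np.c_[a[m],b[m]]*1000).astype(np.float32));print(n,"bar in bed frame mm",np.round(r[0],1),np.round(r[1],1),round(r[2],1),"z",np.median(Z[m]).round(4))
    m=(Z>.085)&(Z<.105)&((H<8)|(H>172))&(S>150)&(abs(a)<.06)&(abs(b+.143)<.06)
    if m.sum()>40:
        r=cv2.minAreaRect((P[m][:,:2]*1000).astype(np.float32));print(n,"knob",np.round(r[0],1),np.round(r[1],1),round(r[2],1))
    m=(Z>.06)&(Z<.105)&(H>20)&(H<35)&(S>150)&(abs(a+.02)<.04)&(abs(b+.243)<.04)
    m=m&(Z>.07)
    if m.sum()>40:
        r=cv2.minAreaRect((P[m][:,:2]*1000).astype(np.float32));print(n,"plunger",np.round(r[0],1),np.round(r[1],1),np.median(Z[m]).round(4))
E
python3 see.py
```

```text
tcp [0.562  0.0328 0.1724] yaw 107.35
wrist bar in bed frame mm [-0.  -0.7] [98.7 59.6] 89.9 z 0.0594
wrist knob [606.5 -92. ] [65.8 18.8] 46.4
top bar in bed frame mm [ 0.2 -0.1] [112.3  48.7] 86.3 z 0.0593
top plunger [ 608.9 -202.3] [40.6 39.9] 0.0847
scene bar in bed frame mm [ 0.7 -0.7] [98.3 59.3] 89.1 z 0.0588
scene knob [ 601.2 -101.9] [90.1 17.1] 48.0
scene plunger [ 612.8 -203.3] [42.  40.9] 0.0835
```

The bar is flat in the bed (top at 0.059, offset under 1 mm) and released. Now to the knob at (0.601, -0.101), handle at 46.6°.

Emit:
{"name": "carry_out", "arguments": {
  "plan": [
    [[0.008,-0.027,0,0,0,-0.11,0.65],[0.016,-0.054,0,0,0,-0.22,0.65],[0.024,-0.081,0,0,0,-0.33,0.65],[0.032,-0.108,0,0,0,-0.44,0.65],[0.0415,-0.134,0,0,0,-0.55,0.65]]
  ]
}}

```text
time_s: 10.25
eef_pos: [0.5992, -0.1017, 0.1638]
eef_rot: [-0.002, 0.791, 0.612, -0.001]
wrist_force: [0.5, 0.2, -0.1]
opening: 0.646
grasp_force: 0.0
```

Emit:
{"name": "carry_out", "arguments": {
  "plan": [
    [[0,0,0,0,0,-0.11,0.65],[0,0,0,0,0,-0.22,0.65],[0,0,0,0,0,-0.33,0.65],[0,0,0,0,0,-0.44,0.65],[0,0,0,0,0,-0.51,0.65]]
  ]
}}

```text
time_s: 10.67
eef_pos: [0.599, -0.1006, 0.1636]
eef_rot: [-0.001, 0.92, 0.393, -0.001]
wrist_force: [-0.6, -0.3, 0.8]
opening: 0.646
grasp_force: 0.0
```

```bash
sed -i 's/avg(3)/avg(8)/' see.py; python3 see.py
```

```text
tcp [ 0.5996 -0.1006  0.1646] yaw 46.61
wrist bar in bed frame mm [ 0.  -3.7] [104.5  59.8] 89.9 z 0.0595
wrist knob [ 601.1 -100.3] [85.1 17.6] 47.7
wrist plunger [ 624.5 -202.6] [40.3 16.9] 0.0843
top bar in bed frame mm [-1.1 -3.2] [100.3  58.5] 89.4 z 0.0599
top knob [611.5 -86.4] [46.3 16.6] 47.4
top plunger [ 599.7 -211.6] [15.5 25.8] 0.0854
scene bar in bed frame mm [ 0.3 -1.3] [58.3 97.3] 0.3 z 0.0589
scene knob [ 601.6 -102.6] [87.  16.5] 46.2
scene plunger [ 613.7 -203.2] [43.6 41.4] 0.0834
```

Emit:
{"name": "carry_out", "arguments": {
  "plan": [
    [[0.0015,0,-0.025,0,0,0,0.65],[0.0015,0,-0.05,0,0,0,0.65],[0.0015,0,-0.07,0,0,0,0.65],[0.0015,0,-0.085,0,0,0,0.65],[0.0015,0,-0.095,0,0,0,0.65]]
  ]
}}

```text
time_s: 11.63
eef_pos: [0.6007, -0.1004, 0.0688]
eef_rot: [-0.001, 0.918, 0.396, -0.001]
wrist_force: [0.0, 0.7, 0.5]
opening: 0.647
grasp_force: 0.0
```

Emit:
{"name": "carry_out", "arguments": {
  "plan": [
    [[0,0,0,0,0,0,0.45],[0,0,0,0,0,0,0.3],[0,0,0,0,0,0,0.1],[0,0,0,0,0,0,0],[0,0,0,0,0,0,0]]
  ]
}}

```text
time_s: 12.05
eef_pos: [0.6019, -0.1002, 0.0724]
eef_rot: [-0.0, 0.918, 0.396, 0.0]
wrist_force: [-3.1, 3.5, 2.7]
opening: 0.199
grasp_force: 60.6
```

```bash
python3 -c "
from h import *
o=get_obs();print(o['eef_pos'],o['wrist_force'],o['torque'],o['opening'],o['grasp_force'])"
```

```text
[ 0.60190029 -0.10023316  0.07242327] [-3.06441437  3.51175     2.7282221 ] [4.71931464e-01 4.54617420e-01 3.89825504e-04] 0.19932702536436805 60.64533993601799
```

Gripped, with small forces. Turning clockwise (negative z).

Emit:
{"name": "carry_out", "arguments": {
  "plan": [
    [[0,0,0,0,0,-0.09,0],[0,0,0,0,0,-0.18,0],[0,0,0,0,0,-0.27,0],[0,0,0,0,0,-0.36,0],[0,0,0,0,0,-0.45,0]]
  ]
}}

```text
time_s: 12.47
eef_pos: [0.6024, -0.1011, 0.0724]
eef_rot: [0.001, 0.984, 0.179, 0.001]
wrist_force: [-1.3, -0.4, 1.4]
opening: 0.197
grasp_force: 60.3
```

Emit:
{"name": "carry_out", "arguments": {
  "plan": [
    [[0,0,0,0,0,-0.09,0],[0,0,0,0,0,-0.18,0],[0,0,0,0,0,-0.27,0],[0,0,0,0,0,-0.36,0],[0,0,0,0,0,-0.45,0]]
  ]
}}

```text
time_s: 12.88
eef_pos: [0.6025, -0.1021, 0.0725]
eef_rot: [0.001, 0.999, -0.045, 0.001]
wrist_force: [-1.9, -4.0, -0.4]
opening: 0.199
grasp_force: 59.9
```

```bash
python3 -c "
from h import *
o=get_obs();print(o['eef_pos'],o['wrist_force'],o['torque'],o['opening'],o['grasp_force'])";python3 see.py
```

```text
[ 0.60249457 -0.10205145  0.0724622 ] [-1.87743423 -3.99188618 -0.40497754] [-0.68901522  0.30336224 -0.0706544 ] 0.19851344283225086 59.90698062994852
tcp [ 0.6025 -0.102   0.0724] yaw -4.94
wrist bar in bed frame mm [ 1.1 -1.5] [ 39.2 104.8] 14.2 z 0.0596
wrist knob [ 602.7 -101.1] [19.4 82.8] 84.0
wrist plunger [ 610.7 -198. ] [43.7 35.6] 0.0843
top bar in bed frame mm [-0.7  2.6] [98.9 58.3] 89.9 z 0.0598
top plunger [ 597.7 -205.7] [15.1 34.9] 0.0849
scene bar in bed frame mm [ 0.2 -0.8] [ 57.8 106.6] 0.2 z 0.0588
scene knob [ 601.5 -102.9] [21.7 87.1] 86.3
scene plunger [ 613.9 -203.3] [44.1 41.6] 0.0837
```

Emit:
{"name": "carry_out", "arguments": {
  "plan": [
    [[0,0,0,0,0,-0.04,0],[0,0,0,0,0,-0.08,0],[0,0,0,0,0,-0.12,0],[0,0,0,0,0,-0.14,0],[0,0,0,0,0,-0.14,0]]
  ]
}}

```text
time_s: 13.85
eef_pos: [0.6025, -0.1023, 0.0724]
eef_rot: [0.001, 0.994, -0.112, 0.001]
wrist_force: [-2.2, -5.2, 5.0]
opening: 0.202
grasp_force: 60.8
```

```bash
python3 -c "
from h import *
o=get_obs();print(o['eef_pos'],o['wrist_force'],o['torque'],o['opening'],o['grasp_force'])";python3 see.py
```

```text
[ 0.6025335  -0.10225987  0.07243306] [-2.16752307 -5.1833059   5.04075481] [-1.02553243  0.66494948  0.00695118] 0.201920205325872 60.8416661092469
tcp [ 0.6025 -0.1023  0.0724] yaw -12.82
wrist bar in bed frame mm [ 7.7 -3.3] [83.5 57.4] 81.3 z 0.0594
wrist knob [ 603.6 -101.6] [19.3 81.1] 76.3
wrist plunger [ 611.8 -197.8] [36.1 43.4] 0.0844
top bar in bed frame mm [-0.5  5. ] [ 58.3 101.7] 0.0 z 0.0598
top plunger [ 598.4 -208.2] [15.1 29.9] 0.0842
scene bar in bed frame mm [-0.  -0.3] [108.6  56.8] 88.2 z 0.0589
scene knob [ 602.1 -102.6] [18.8 83.3] 79.2
scene plunger [ 613.3 -202.5] [44.3 39.9] 0.0838
```

Emit:
{"name": "carry_out", "arguments": {
  "plan": [
    [[0,0,0,0,0,0,0.4],[0,0,0,0,0,0,0.6],[0,0,0,0,0,0,0.65],[0,0,0,0,0,0,0.65],[0,0,0.01,0,0,0,0.65]]
  ]
}}

```text
time_s: 14.82
eef_pos: [0.6002, -0.1, 0.0789]
eef_rot: [-0.001, 0.994, -0.113, -0.002]
wrist_force: [0.0, 0.2, -0.9]
opening: 0.652
grasp_force: 0.0
```

Emit:
{"name": "carry_out", "arguments": {
  "plan": [
    [[0,0,0.02,0,0,0,0.65],[0,0,0.05,0,0,0,0.65],[0,0,0.08,0,0,0,0.5],[0,0,0.1,0,0,0,0.3],[0,0,0.1,0,0,0,0]]
  ]
}}

```text
time_s: 15.23
eef_pos: [0.6049, -0.1017, 0.1875]
eef_rot: [0.001, 0.994, -0.113, 0.005]
wrist_force: [1.5, -0.1, 1.2]
opening: 0.23
grasp_force: 0.0
```

```bash
python3 see.py; python3 -c "
from h import *
c=camera('wrist');save(c,'w5.png');s=camera('scene');cv2.imwrite('pics/s5.png',cv2.resize(s['pixels'][180:280,170:345,::-1],None,fx=4,fy=4,interpolation=2))"
```

```text
tcp [ 0.6015 -0.1006  0.1806] yaw -12.97
wrist bar in bed frame mm [ 0.  -0.8] [ 60. 110.] 0.1 z 0.0596
wrist knob [ 606.7 -102.3] [17.5 74.7] 77.3
wrist plunger [ 611.7 -202.3] [42.6 42.3] 0.0844
top bar in bed frame mm [-0.5  0.3] [ 58.2 105.5] 0.1 z 0.0599
top knob [589.7 -98. ] [16.9 64.3] 77.1
scene bar in bed frame mm [ 0.2 -0.1] [ 59.4 107.7] 0.7 z 0.0586
scene knob [ 601.4 -100.9] [19.6 85.8] 77.7
scene plunger [ 613.5 -202.8] [41.4 40.5] 0.0836
```

View pics/s5.png

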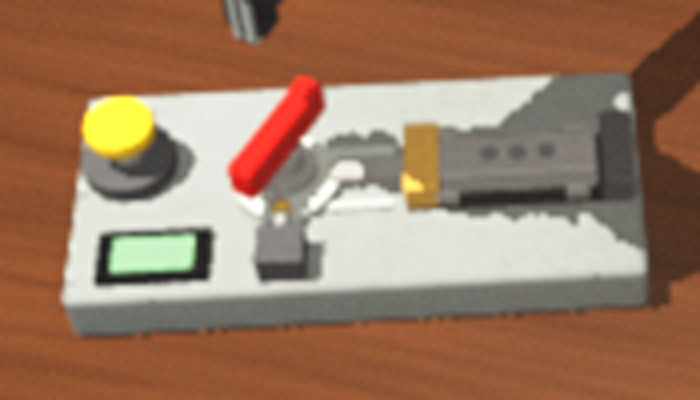

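The handle stayed about 1.04 rad from its start, and the jaw now sits against the bar. I check the jaw and bar positions and the plunger.

```bash
python3 - <<'E'
from avg import *
for n in("wrist","scene","top"):
    c=camera(n);P=cloud(c);hsv=cv2.cvtColor(c["pixels"],cv2.COLOR_RGB2HSV);Z=P[...,2];H,S,V=[hsv[...,i].astype(int) for i in range(3)]
    D=P[...,:2]-bed;a=D@ax;b=D@ay
    j=(H>12)&(H<35)&(S>100)&(Z>.056)&(Z<.066)&(abs(a)<.035)&(b>-.09)&(b<-.02)
    if j.sum()>20:print(n,"jaw y tester",np.percentile(b[j]*1000+98,[2,50,98]).round(1))
    m=(Z>.056)&(Z<.066)&(abs(a)<.012)&(abs(b)<.09)&(S<90)
    # dots / end gap profile
    h=[(round(lo*1000),int((m&(b>lo)&(b<lo+.003)).sum())) for lo in np.arange(-.05,.07,.003)]
    d=m&(V<0.75*np.median(V[m]))&(abs(b)<.04);print(n,h[-9:],h[:4]);print(n,"dots b",d.sum(),(np.median(b[d])*1000).round(1) if d.any() else None)
E
```

```text
wrist jaw y tester [30.3 40.1 51.7]
wrist [(43, 123), (46, 111), (49, 103), (52, 44), (55, 185), (58, 140), (61, 107), (64, 108), (67, 114)] [(-50, 0), (-47, 39), (-44, 163), (-41, 131)]
wrist dots b 449 4.1
scene jaw y tester [30.7 41.1 51.3]
scene [(43, 6), (46, 10), (49, 9), (52, 6), (55, 2), (58, 6), (61, 9), (64, 8), (67, 10)] [(-50, 0), (-47, 7), (-44, 7), (-41, 8)]
scene dots b 5 18.7
top jaw y tester [31.9 41.8 52. ]
top [(43, 15), (46, 18), (49, 18), (52, 6), (55, 14), (58, 14), (61, 17), (64, 18), (67, 15)] [(-50, 0), (-47, 9), (-44, 17), (-41, 14)]
top dots b 4 4.2
```

The jaw moved 10 mm and the bar is now at +4 mm, so the clamp has clicked. Plunger at (0.6115, -0.2024), top 0.0845.

Emit:
{"name": "carry_out", "arguments": {
  "plan": [
    [[0.0025,-0.03,0,0,0,0,0],[0.005,-0.06,0,0,0,0,0],[0.0075,-0.09,-0.01,0,0,0,0],[0.01,-0.102,-0.04,0,0,0,0],[0.01,-0.102,-0.075,0,0,0,0]]
  ]
}}

```text
time_s: 16.45
eef_pos: [0.6142, -0.2077, 0.1083]
eef_rot: [0.002, 0.993, -0.115, 0.004]
wrist_force: [0.8, -0.0, -0.4]
opening: -0.001
grasp_force: 0.0
```

Emit:
{"name": "carry_out", "arguments": {
  "plan": [
    [[0,0,0,0,0,0,0],[0,0,0,0,0,0,0],[0,0,0,0,0,0,0],[0,0,0,0,0,0,0],[0,0,0,0,0,0,0]]
  ]
}}

```text
time_s: 16.87
eef_pos: [0.6133, -0.203, 0.1085]
eef_rot: [0.001, 0.994, -0.113, 0.002]
wrist_force: [0.4, 0.5, 0.3]
opening: 0.005
grasp_force: 0.0
```

```bash
python3 see.py; python3 -c "
from h import *
print(get_obs()['opening'],get_obs()['wrist_force'])"
```

```text
tcp [ 0.6123 -0.2028  0.1069] yaw -12.96
wrist bar in bed frame mm [-17.  -39.3] [24.  14.5] 8.8 z 0.059
wrist knob [ 608.3 -103.6] [18.6 70.9] 77.8
wrist plunger [ 616.6 -203.9] [43.1 33.2] 0.0844
top bar in bed frame mm [-0.8  4.1] [ 57.9 103.7] 0.4 z 0.0601
top knob [ 599.6 -100.4] [17.3 84.7] 77.3
top plunger [ 603.7 -198. ] [40.  26.2] 0.0849
scene bar in bed frame mm [0.  3.7] [ 59.7 100.7] 0.0 z 0.0587
scene knob [ 602.7 -100.1] [20.7 85.4] 74.6
scene plunger [ 614.7 -201.6] [39.  40.9] 0.0836
-0.0027070148948959657 [-0.1268944   0.20295442  0.27420386]
```

Centred over the cap. Pushing from 0.107 down to about 0.070.

Emit:
{"name": "carry_out", "arguments": {
  "plan": [
    [[0,0,-0.01,0,0,0,0],[0,0,-0.02,0,0,0,0],[0,0,-0.028,0,0,0,0],[0,0,-0.033,0,0,0,0],[0,0,-0.036,0,0,0,0]]
  ]
}}

```text
time_s: 17.83
eef_pos: [0.6121, -0.2031, 0.0698]
eef_rot: [0.0, 0.994, -0.113, 0.0]
wrist_force: [-6.4, 3.0, 32.8]
opening: -0.0
grasp_force: 17.5
```

Emit:
{"name": "carry_out", "arguments": {
  "plan": [
    [[0,0,-0.001,0,0,0,0],[0,0,-0.001,0,0,0,0],[0,0,-0.002,0,0,0,0],[0,0,-0.002,0,0,0,0],[0,0,-0.002,0,0,0,0]]
  ]
}}

```text
time_s: 18.25
eef_pos: [0.6122, -0.2031, 0.07]
eef_rot: [0.0, 0.994, -0.113, 0.0]
wrist_force: [-6.6, 3.6, 20.2]
opening: -0.003
grasp_force: 9.9
```

Bottomed out: the force passed 11.5 N and the TCP stopped at 0.070. Retreating.

Emit:
{"name": "carry_out", "arguments": {
  "plan": [
    [[0,0,0.01,0,0,0,0],[0,0,0.03,0,0,0,0],[0,0,0.06,0,0,0,0],[0,0,0.1,0,0,0,0],[0,0,0.14,0,0,0,0]]
  ]
}}

```text
time_s: 18.67
eef_pos: [0.6104, -0.2022, 0.2065]
eef_rot: [-0.001, 0.994, -0.113, -0.002]
wrist_force: [1.4, 0.7, 0.5]
opening: 0.001
grasp_force: 0.0
```

Emit:
{"name": "carry_out", "arguments": {
  "plan": [
    [[0,-0.03,0,0,0,0,0],[0,-0.06,0,0,0,0,0],[0,-0.09,0,0,0,0,0],[0,-0.12,0,0,0,0,0],[0,-0.12,0,0,0,0,0]]
  ]
}}

```text
time_s: 19.08
eef_pos: [0.6103, -0.3283, 0.206]
eef_rot: [0.001, 0.993, -0.115, -0.001]
wrist_force: [-0.2, 0.4, -0.0]
opening: -0.002
grasp_force: 0.0
```

```bash
python3 see.py; python3 -c "
from h import *
s=camera('scene');cv2.imwrite('pics/s6.png',s['pixels'][...,::-1])"
```

```text
tcp [ 0.6114 -0.3225  0.2067] yaw -13.0
wrist knob [ 601.3 -102.2] [18.9 84.8] 77.1
wrist plunger [ 611.7 -203.2] [42.4 42.7] 0.0844
top bar in bed frame mm [-0.9  4.1] [ 58.  103.8] 0.0 z 0.0599
top knob [ 599.3 -100.5] [17.4 85.3] 77.5
top plunger [ 610.2 -202.1] [39.5 41.6] 0.0849
scene bar in bed frame mm [-0.9  4.5] [99.  57.8] 89.9 z 0.0588
scene knob [ 602.6 -101.2] [19.3 85.3] 76.5
scene plunger [ 613.3 -202.1] [41.8 41.4] 0.0836
```

View pics/s6.png

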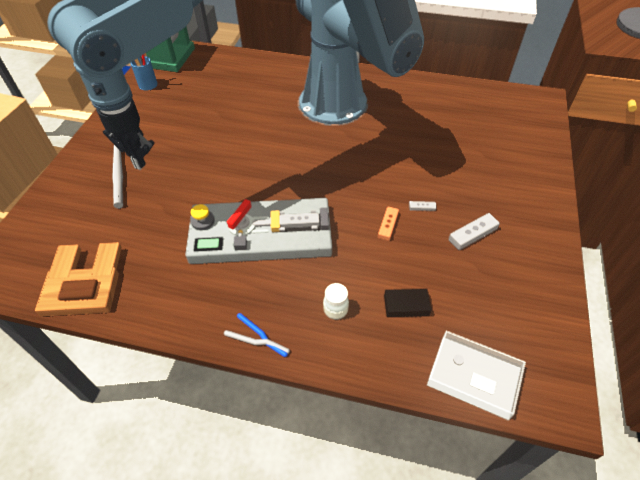

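The bar is clamped in the bed at (297,219), the knob is turned at (238,213), and the plunger is back up at (199,211). The bystanders are where they started and the arm is clear, so I hand it in.

```bash
python3 -c "
from bench import hand_in
print(hand_in())"
```

```text
the job is handed in; nothing more can be done
None
```

I handed the job in at about 20 s of the 54 s limit: the silver bar is clamped flat in the bed about 4 mm past the bed point, the knob was turned about 1.04 rad clockwise and stayed, the plunger was pushed to its stop and sprang back up, and the bystanders appear unmoved in the final picture; `hand_in()` returned no verdict.

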